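# Check the press oil with the dipstick

### The job

Lift the dipstick with the yellow grip off its rack, out of the sprung catch, push it gently into the sloping guide tube of the green oil tank until its brass collar stops on the mouth of the tube, and draw it right out again. Then hold it level with its tip over the white tile, about 10 cm above it, and finish like that, with the dipstick kept still in the gripper and nothing let go. Do not disturb the other things on the bench.

Things in the scene. Friction and masses are not known exactly. Their poses are not given: they have to be found in the camera images.
- gauge_grip (a point): Centre of the dipstick's yellow grip: a flat-sided block 44 mm long (x), 14 thick (y, the way to pinch it), 20 high (z), free at both sides. x runs along the 8 mm rod to the tip. Brass collar (24 mm across) at x = 30 to 38 mm, wire loop behind the grip to -36 mm. 80 g, balance point at about x = 53 mm. Starts parked on the rack: y level, rod 40 degrees below level, tip down and away from the robot
- gauge_collar (a point): Centre of the tip-side face of the brass collar on the dipstick, 38 mm from the grip centre; same axes as gauge_grip
- gauge_tip (a point): The tip end of the dipstick, 153 mm from the grip centre and 115 mm beyond the collar face; same axes as gauge_grip. The rod tapers over its last 6 mm to 4.4 mm; red and black rings mark the last 40 mm
- rack_park (a point): Where the grip centre is when parked on the grey rack, 150 mm above the bench. x level, the way the parked rod points seen from above; z up. 38 to 66 mm along the rod from here the rod lies in a slot open at the top, under two small sprung balls that it pushes apart when lifted straight up, at about 3 N besides the weight; the second, open notch is 115 mm along. Lifting 60 mm straight up clears all
- tube_mouth (a point): Centre of the mouth of the steel guide tube, 150 mm above the bench: outside diameter 24 mm, bore 14 mm, 70 mm long, then free space in the tank. z points out of the mouth along the tube, 40 degrees above level, roughly towards the robot; y is level. With the collar stopped on the mouth the grip centre is 38 mm out of the mouth along z
- guide_tube: The guide tube; its origin and axes are those of tube_mouth
- oil_tank: Green oil tank, 110 (x) x 150 (y) mm, 132 mm high with a black breather to 157 mm, fixed to the bench; origin at the centre of its underside, x level and away from the robot, z up. The guide tube sticks out of its front; the mouth is at x = -110 mm, z = 150 mm
- gauge_rack: The grey gauge rack, base 170 x 100 x 8 mm, fixed to the bench; origin at the centre of its underside; rack_park is at x = -55 mm, z = 150 mm
- gauge: The whole dipstick; origin and axes as gauge_grip
- tile_centre (a point): Centre of the upper face of the white tile with a blue rim, 120 x 120 mm, 6 mm thick with the rim 9 mm high, lying fixed on the bench; x and y along its edges, z up
- reading_tile: The white tile; origin at the centre of its underside
- thread_spool_1: Bystander: loose thread spool, 40 mm diameter, 54 mm high, standing; origin at the centre of its underside
- measuring_tape: Bystander: loose yellow tape measure, 33 x 85 x 62 mm; origin at the centre of its underside
- masking_roll: Bystander: loose roll of masking tape lying flat, 96 mm across, 25 mm high; origin at the centre of its underside
- glue_pot: Bystander: loose yellow glue pot with a black cap, 70 mm diameter, 117 mm high; origin at the centre of its underside
Things that resemble listed ones, but are neither listed nor needed, are in the scene too. There is more than one size of the gauge_rack; the job needs the larger.

How it is judged (in metres and radians):
On the way, in this order (a step that is already met when the one before it is completed fails the run):
1. the dipstick is lifted off the rack, its grip more than 60 mm from where it was parked (distance between gauge_grip and rack_park above 0.06 m), for 0.1 s.
2. the rod is in the guide tube with the collar stopped on the mouth (z of gauge_collar in the frame of tube_mouth below 0.003 m and distance between gauge_collar and tube_mouth below 0.007 m and z of gauge_tip in the frame of tube_mouth below -0.105 m and angle between the x axis of gauge and the z axis of guide_tube, either way round below 0.12 rad), for 0.2 s.
3. the rod is drawn right out of the tube (z of gauge_tip in the frame of tube_mouth above 0.005 m), for 0.1 s.
At the end, for the whole second after the job is handed in: the dipstick is held still in the gripper, touching nothing else, its rod level within 10 degrees, its tip over the white tile and 50 to 160 mm above the tile's face (angle between gauge's own x axis and vertical between 1.4 and 1.745 rad and x of gauge_tip in the frame of tile_centre between -0.06 and 0.06 m and y of gauge_tip in the frame of tile_centre between -0.06 and 0.06 m and z of gauge_tip in the frame of tile_centre between 0.05 and 0.16 m and contact force between gauge and the fingers above 1 N and contact force between gauge and oil_tank below 0.2 N and contact force between gauge and gauge_rack below 0.2 N and contact force between gauge and reading_tile below 0.2 N and linear speed of gauge below 0.02 m/s and angular speed of gauge below 0.15 rad/s); the arm keeps its last pose, push and grip.
It fails at once if the dipstick is forced against the tube or tank with more than 60 N (contact force between gauge and oil_tank above 60 N).
It fails at once if a bystander is moved more than 30 mm (distance of any of thread_spool_1, measuring_tape, masking_roll, glue_pot from where it was at the start of the episode above 0.03 m).
It also fails if it takes over 61 s, if anything falls off the work surface, if the arm or the gripper's body presses on something with over 40 N, if the wrist force passes 120 N, or if a joint passes its speed limit or range.

### The arm

A 7-joint arm with a two-finger parallel gripper is mounted at the origin on a cart in front of the work surface, level with it; the furniture and walls round the work are solid. World frame = base frame: x ahead of the robot, y to its left, z up, the work surface at z = 0. Lengths are in m, angles in degrees, forces in N, time in s.
With the tool pointing down it reaches from about 0.425 to 0.875 m from the base axis. Payload 4.7 kg.
Tool frame: the origin (TCP) lies at the very end of the fingers, on their centre line; the grasp point (between the pads) lies 19 mm behind it; z points along the fingers, y is the line along which they close (so a half turn about z gives the same grasp; the last joint's range is limited). The gripper opens to 87 mm and grips with 3 to 60 N. Pads are 19 mm wide; open, the fingers measure 117 mm over their backs; the gripper's body (75 mm by 190 mm) begins 51 mm behind the grasp point.
Start: joints at [72.485, 18.392, -4.016, 83.108, 1.295, 78.541, -3.26], TCP at [0.204, -0.617, 0.223] pointing down, gripper open.
Joint ranges: [-163.93, 163.93], [-17.29, 119.83], [-79.2, 71.16], [3.27, 140.29], [-89.18, 269.18], [5.43, 117.66], [-154.24, 154.24]. Speed limits (degrees/s): [147.25, 147.25, 180, 180, 180, 180, 180].

### API

Orientations are given as [roll, pitch, yaw] about the fixed x, y, z axes, in that order (R = Rz(yaw) Ry(pitch) Rx(roll)).
In Python, from cell import get_obs, read_camera, sign_off, silhouettes gives the robot as it stands.
- The arm moves only by the tool play_rows, never from a script. Its argument "steps" is a list that holds one entry, the list of rows, each a list of 7 numbers: the shift along the tool's x, y, z in m, then the turn, a rotation vector about the tool's x, y, z in rad, then the finger opening in m, from 0 to 0.087. A call has 1 to 12 rows; each row shifts and turns the commanded pose from where the row before left it, along the tool's axes as they then stand; what a row does not reach is not made up. A row lasts 1/10 s, in which the tool goes at most 50 mm and 8.59 degrees, less where a joint would pass 70% of its speed; a pose out of reach is approached as far as the arm can. A call is refused whole if a number of a shift passes 0.05 or a number of a turn 0.15, either way. A call with a gripper value outside its range is refused whole. The fingers move at their own pace and stop on an object; "force" is the grip in N (left out, the last holds). Time passes only in rows, so rows that do not move let the fingers close. It gives the time, the measured TCP pose, the force, the opening and the grip force at its end, in the units of the state.
- get_obs(): the state, without advancing time (a new reading comes with each control period).
- read_camera(name): name is "scene" or "top"; returns a dict with "frame" (480x640x3 uint8, red, green, blue), "intrinsics" (3x3 intrinsics, pixels), "k1" (the pictures are not rectified: a ray, as slopes to the right and down, at radius r is drawn at 1 + k1 r^2 times it, then the intrinsics apply), "view" (4x4, takes a point from world to camera coordinates). Camera axes: x right, y up, looking along -z (the intrinsics and any distortion apply to the point x, -y, -z); pixel columns grow to the right and rows downward; lengths in m; the calibration is good to about 2 mm. A picture is of the moment at which its call begins. There is no depth.
- sign_off(): hands the job in; it is judged then, once.
Trained networks look in the newest picture that a camera, given by its name, has taken for a name from the list of things; names that differ only in an ending like _2 or _b are one class to them, and where a whole thing is asked for, a point or a joint stands for the part that bears it (a point fixed in the world has none). Each returns a list of dicts, best first, with "p" (0 to 1); they miss things now and then, are a little off and sometimes report something else, mostly with a low value. They report only what shows in the picture. A call takes as long as a camera call. They do not tell look-alikes from the thing itself.
- silhouettes(camera, name): "pixels" (480x640 bool, what is visible of it) and "extent" ([left, top, right, bottom] in pixels, round what is visible of it).
The state is a dict: "time_s": time; "qpos": joint angles; "joint_velocities": joint speeds; "effort": joint torques, N m; "tool_pos": TCP position; "tool_rot": TCP orientation; "force": force on the tool from outside, world axes, zero at the start; "wrist_torque": the same for the moment, N m; "grip_width": finger opening in m; "grasp_force": force on a finger pad.
Only numpy, scipy, OpenCV 4.12 (cv2) and the standard library are available. Lean on these libraries where they do the work, as an engineer would, in place of code of your own. Each camera call takes 0.05 s, during which the arm holds its last target. There are 200 camera calls.

## Working session

There is one attempt and no reset: what is moved stays moved. The work goes in short steps, Python scripts to look and compute and a tool call to move; the robot and the scene stay as the last step left them, time stands still between calls to the robot, and variables do not carry over. Pictures are saved under pics/ and viewed, at most 10 in all, crops included, and the job is handed in when it is done.

Besides the shell and the picture viewer there is one more tool, called as name(argument=value, ...) on one line, values as JSON. play_rows: Moves the arm, as the interface text tells. Its arguments: {"type":"object","properties":{"steps":{"type":"array","items":{"type":"array","items":{"type":"array","items":{"type":"number"}}}},"force":{"type":"number"}},"required":["steps"]}

```bash
ls; mkdir -p pics
cat > h.py <<'E'
import numpy as np, cv2
from cell import *
def save(n,f): cv2.imwrite(n,f[:,:,::-1])
E
python3 - <<'E'
from h import *
for c in ("scene","top"):
    r=read_camera(c); save(f"pics/{c}0.png",r["frame"]); print(c,r["intrinsics"],r["k1"],np.round(r["view"],4).tolist())
    for n in ["gauge","gauge_grip","gauge_collar","gauge_rack","guide_tube","oil_tank","reading_tile","thread_spool_1","measuring_tape","masking_roll","glue_pot"]:
        try: print(n,[(round(float(d["p"]),2),[int(x) for x in d["extent"]]) for d in silhouettes(c,n)])
        except Exception as e: print(n,e)
o=get_obs(); print(o)
E
```

```text
pics
scene [[482.99416783   0.         322.16705731]
 [  0.         482.99416783 235.83811055]
 [  0.           0.           1.        ]] 0.03431000769595453 [[0.7935, -0.6086, 0.0034, -0.4926], [0.2897, 0.3827, 0.8773, -0.2555], [-0.5352, -0.6951, 0.48, -1.2263], [0.0, 0.0, 0.0, 1.0]]
gauge [(0.59, [296, 215, 314, 232]), (0.55, [249, 205, 280, 218])]
gauge_grip [(0.56, [245, 204, 265, 212])]
gauge_collar [(0.65, [297, 206, 332, 261]), (0.59, [250, 203, 279, 222])]
gauge_rack [(0.85, [241, 212, 297, 259]), (0.84, [181, 214, 221, 249])]
guide_tube [(0.53, [300, 212, 313, 229])]
oil_tank [(0.74, [295, 207, 334, 263]), (0.43, [249, 205, 274, 219])]
reading_tile [(0.67, [370, 294, 392, 314])]
thread_spool_1 [(0.71, [241, 210, 297, 254]), (0.66, [422, 275, 440, 305])]
measuring_tape [(0.62, [400, 257, 421, 281]), (0.49, [422, 272, 442, 303]), (0.45, [368, 298, 393, 316])]
masking_roll [(0.68, [404, 338, 429, 368])]
glue_pot [(0.53, [297, 190, 315, 214])]
top [[472.52972824   0.         324.56299658]
 [  0.         472.52972824 238.05137289]
 [  0.           0.           1.        ]] 0.018
[... 675 characters left out ...]
_s': 1.2, 'qpos': array([72.48554111, 18.39312861, -4.01641672, 83.10487497,  1.29415728,
       78.53974461, -3.26036855]), 'joint_velocities': array([-0.01004607,  0.02751234, -0.0403926 , -0.08662343,  0.01981903,
        0.05678009,  0.03316825]), 'effort': array([ 1.62293934e-03, -4.91100883e+01, -4.02150890e-01, -3.12762880e+01,
       -6.37822319e-02,  3.36436741e-02, -3.84906315e-06]), 'tool_pos': array([ 0.20433249, -0.61709975,  0.22259638]), 'tool_rot': array([1.79992667e+02, 1.58264172e-03, 1.83229604e+01]), 'force': array([-0.78363886,  0.33374965,  0.32767128]), 'wrist_torque': array([-0.06826046,  0.02786091, -0.00635974]), 'grasp_force': 0.0, 'grip_width': 0.0871103153817877}
```

Run:
```python
import cv2
t=cv2.imread("pics/top0.png"); s=cv2.imread("pics/scene0.png")
cv2.imwrite("pics/t1.png",cv2.resize(t[135:345,145:425],None,fx=2.85,fy=2.85,interpolation=cv2.INTER_CUBIC))
cv2.imwrite("pics/s1.png",cv2.resize(s[185:385,175:450],None,fx=2.9,fy=2.9,interpolation=cv2.INTER_CUBIC))
```

```text
(no output)
```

View pics/t1.png

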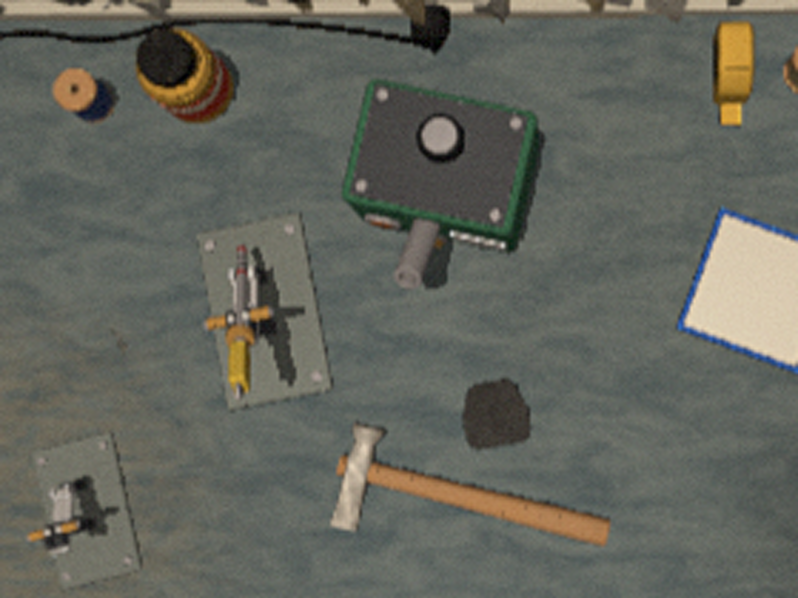

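View pics/s1.png

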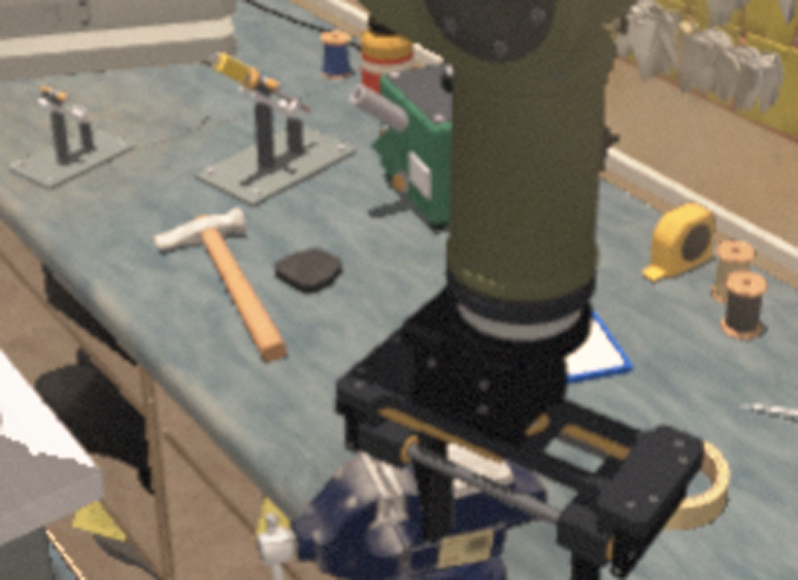

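View pics/top0.png

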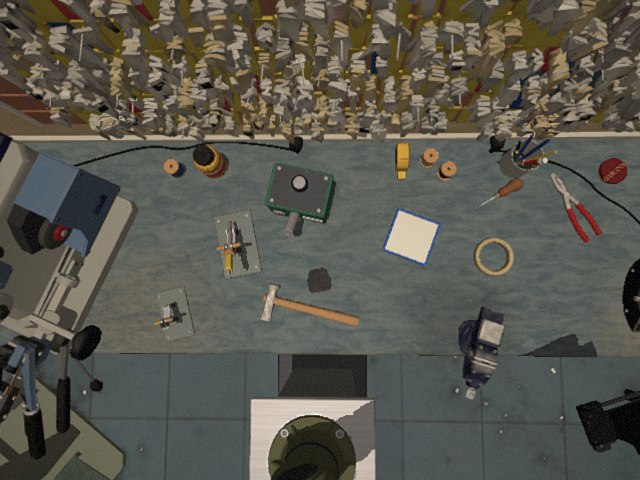

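```bash
cat >> h.py <<'E'
CAM=dict(
scene=(482.99416783,322.16705731,235.83811055,0.03431000769595453,np.array([[0.7935,-0.6086,0.0034,-0.4926],[0.2897,0.3827,0.8773,-0.2555],[-0.5352,-0.6951,0.48,-1.2263],[0,0,0,1]])),
top=(472.52972824,324.56299658,238.05137289,0.018081174891608598,np.array([[0.0038,-0.9995,-0.0309,-0.0327],[0.995,0.0006,0.1001,-0.5642],[-0.1,-0.0311,0.9945,-1.2029],[0,0,0,1]])))
def proj(c,P):
    f,cx,cy,k,V=CAM[c]; P=np.atleast_2d(P)@V[:3,:3].T+V[:3,3]
    s=np.c_[P[:,0]/-P[:,2],-P[:,1]/-P[:,2]]; s=s*(1+k*(s**2).sum(1,keepdims=True))
    return s*f+[cx,cy]
def Rz(a): return np.array([[np.cos(a),-np.sin(a),0],[np.sin(a),np.cos(a),0],[0,0,1]])
def W(p,L): return np.atleast_2d(L)@Rz(p[2]).T+[p[0],p[1],0]
def fit(obs,p0):
    from scipy.optimize import least_squares
    r=least_squares(lambda p:np.concatenate([(proj(c,W(p,L))-u).ravel() for c,L,u in obs]),p0,loss="soft_l1")
    return r.x,np.round(r.fun,1)
E
cat > m.py <<'E'
from h import *
T=lambda a:np.array(a)/2.85+[145,135]-0.32
S=lambda a:np.array(a)/2.9+[175,185]-0.33
c4,s4=np.cos(np.radians(40)),np.sin(np.radians(40))
rod=lambda x:[-.055+x*c4,0,.15-x*s4]
R,r=fit([("top",[[.085,.05,.008],[.085,-.05,.008],[-.085,-.05,.008],[-.085,.05,.008]],T([(197,235),(300,212),(330,387),(230,408)])),
 ("scene",[[-.085,.05,.008],[-.085,-.05,.008],[.085,-.05,.008]],S([(197,177),(253,201),(353,150)])),
 ("top",[rod(-.036),rod(.153)],T([(238,398),(241,245)])),("scene",[rod(0.153)],S([(308,109)]))],[.6,.2,.17])
print("rack",R,r)
t=lambda x,y,z:[x,y,z]
K,r=fit([("top",[t(.055,.075,.132),t(.055,-.075,.132)],T([(372,80),(538,112)])),
 ("top",[t(-.11,0,.15)],T([(408,272)])),("scene",[t(-.11,0,.15)],S([(362,97)]))],[.65,.05,-.23])
print("tank",K,r)
# tile
im=cv2.imread("pics/top0.png"); h=im[195:280,370:455].astype(int)
m=((h.min(2)>150)|((h[:,:,0]-h[:,:,2]>70))).astype(np.uint8)
n,l,st,ce=cv2.connectedComponentsWithStats(m); k=1+st[1:,4].argmax()
b=cv2.minAreaRect(np.argwhere(l==k)[:,::-1].astype(np.float32)); u=cv2.boxPoints(b)+[370,195]
print(u)
u=u[np.argsort(np.arctan2(-(u[:,1]-u[:,1].mean()),u[:,0]-u[:,0].mean()))]
L=[[-.06,-.06,.009],[.06,-.06,.009],[.06,.06,.009],[-.06,.06,.009]] 
best=min((fit([("top",np.roll(L,i,0),u)],[.6,-.2,-.3]) for i in range(4)),key=lambda q:abs(q[1]).sum()); Q=best[0]
print("tile",best)
np.savez("p.npz",R=R,K=K,Q=Q)
park=W(R,rod(0))[0]; mouth=W(K,[-.11,0,.15])[0]; print("park",park,"mouth",mouth)
def ln(im,c,P,o,z,col=(255,0,255)):
    p=((proj(c,P)-o+.5)*z*8).astype(np.int32); cv2.polylines(im,[p.reshape(-1,1,2)],False,col,1,cv2.LINE_AA,3)
def over(c,x0,y0,x1,y1,z,name,src):
    im=cv2.resize(cv2.imread(src)[y0:y1,x0:x1],None,fx=z,fy=z,interpolation=cv2.INTER_CUBIC); o=np.array([x0,y0])
    ln(im,c,W(R,[[a*.085,b*.05,.008] for a,b in((1,1),(1,-1),(-1,-1),(-1,1),(1,1))]),o,z)
    ln(im,c,W(R,[rod(-.036),rod(.153)]),o,z)
    for x in (-.022,.022,.038): ln(im,c,W(R,[np.array(rod(x))+[0,d,0] for d in(-.012,.012)]),o,z,(255,255,0))
    for zz in(.132,0): ln(im,c,W(K,[[a*.055,b*.075,zz] for a,b in((1,1),(1,-1),(-1,-1),(-1,1),(1,1))]),o,z)
    a=np.linspace(0,6.3,30)
    for rr in(.012,.007): ln(im,c,W(K,np.array([-.11,0,.15])+rr*np.c_[np.sin(a)*s4,np.cos(a),np.sin(a)*c4]),o,z,(255,255,0))
    for d in(.012,-.012): ln(im,c,W(K,[[-.11,d,.15],[-.11+.06*c4,d,.15-.06*s4]]),o,z,(255,255,0))
    cv2.imwrite(name,im)
over("top",208,158,340,283,4.8,"pics/ot.png","pics/top0.png")
over("scene",238,195,338,270,8,"pics/os.png","pics/scene0.png")
E
python3 m.py
```

```text
rack [0.54906784 0.20075797 0.20910155] [-0.5  0.2 -0.1  0.5  1.4  1.5 -0.6  1.9 -1.3 -1.6 -0.1  0.1  1.2 -1.3
  0.4 -1.   0.1 -1.2  1.4 -0.3]
tank [ 0.67279222  0.02647933 -0.21818112] [-0.7 -2.1  1.3 -0.4  0.4  2.2 -1.3 -1.4]
[[381.94571877 249.64656448]
 [397.63932228 207.2738266 ]
 [440.56574249 223.1724968 ]
 [424.87213898 265.54523468]]
tile (array([ 0.57091347, -0.25871139, -1.93254092]), array([-0.2, -0.2,  0.2,  0.2,  0.1, -0.1, -0.1, -0. ]))
park [0.49526586 0.18934101 0.15      ] mouth [0.56540001 0.05028929 0.15      ]
```

View pics/ot.png

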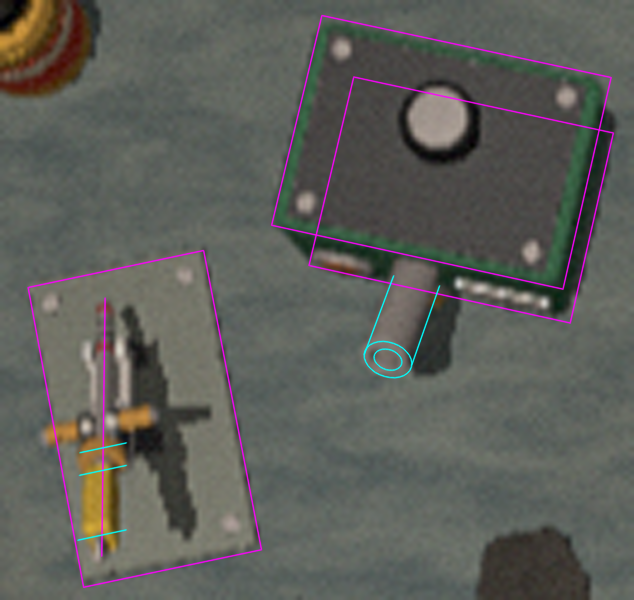

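View pics/os.png

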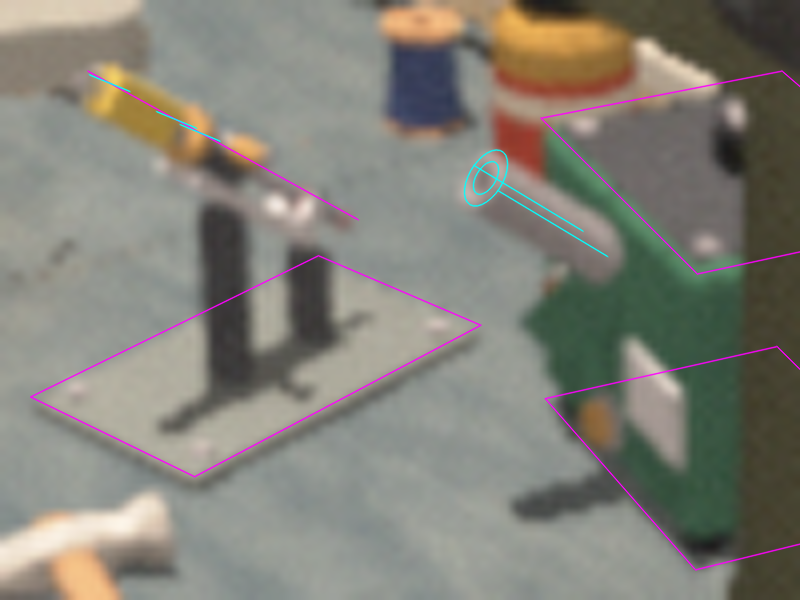

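The top overlay puts the base and rod lines on the large rack (rack at about px 229–240, 220–275). The mouth of the tube is near px (288, 232). In the scene view everything sits about 1 px low, which fits the calibration error. I'll now move above the parked grip.

```bash
cat > pl.py <<'E'
from h import *
import json,sys
from scipy.spatial.transform import Rotation as Ro
def rpy(r): return Ro.from_euler("xyz",r,degrees=True)
def plan(wps,grip,step=.035,turn=.12,start=None):
    o=get_obs(); p,q=(np.array(o["tool_pos"]),rpy(o["tool_rot"])) if start is None else start
    rows=[]
    for wp,wr,*s in wps:
        wr=rpy(wr); st=s[0] if s else step
        p0,q0=p.copy(),q; rv=(q0.inv()*wr).as_rotvec()
        n=max(1,int(np.ceil(max(np.linalg.norm(np.array(wp)-p0)/st,np.linalg.norm(rv)/turn))))
        for i in range(1,n+1):
            tp=p0+(np.array(wp)-p0)*i/n; tq=q0*Ro.from_rotvec(rv*i/n)
            d=np.round(q.inv().apply(tp-p),4 if st<.01 else 3); w=np.round((q.inv()*tq).as_rotvec(),3)
            rows.append([*d.tolist(),*w.tolist(),grip]); p=p+q.apply(d); q=q*Ro.from_rotvec(w)
    for i in range(0,len(rows),12): print(json.dumps(rows[i:i+12]).replace(" ","").replace("-0.0,","0,").replace("0.0,","0,"))
    print(len(rows),p.round(4),q.as_euler("xyz",degrees=True).round(1))
E
python3 - <<'E'
from pl import *
a=[180,0,192]
plan([([.24,-.6,.32],[180,0,30]),([.47,-.2,.32],[180,0,110]),([.495,.189,.24],a)],.05,step=.038,turn=.13)
E
```

```text
[[0.013,-0.002,-0.032,0,0,-0.068,0.05],[0.013,0,-0.033,0,0,-0.068,0.05],[0.013,0,-0.032,0,0,-0.068,0.05],[0.031,-0.018,0,0,0,-0.107,0.05],[0.032,-0.014,0,0,0,-0.108,0.05],[0.034,-0.011,0,0,0,-0.107,0.05],[0.035,-0.007,0,0,0,-0.108,0.05],[0.035,-0.004,0,0,0,-0.107,0.05],[0.036,0.001,0,0,0,-0.107,0.05],[0.035,0.004,0,0,0,-0.108,0.05],[0.035,0.008,0,0,0,-0.107,0.05],[0.033,0.012,0,0,0,-0.108,0.05]]
[[0.032,0.015,0,0,0,-0.107,0.05],[0.031,0.018,0,0,0,-0.107,0.05],[0.028,0.022,0,0,0,-0.108,0.05],[0.026,0.025,0,0,0,-0.107,0.05],[0.03,0.013,0.007,0,0,-0.119,0.05],[0.028,0.016,0.006,0,0,-0.12,0.05],[0.025,0.02,0.007,0,0,-0.119,0.05],[0.024,0.023,0.006,0,0,-0.119,0.05],[0.02,0.025,0.007,0,0,-0.119,0.05],[0.017,0.027,0.007,0,0,-0.12,0.05],[0.014,0.03,0.006,0,0,-0.119,0.05],[0.011,0.03,0.007,0,0,-0.119,0.05]]
[[0.006,0.032,0.007,0,0,-0.119,0.05],[0.003,0.033,0.006,0,0,-0.12,0.05],[-0.001,0.032,0.007,0,0,-0.119,0.05],[-0.005,0.032,0.006,0,0,-0.119,0.05]]
28 [0.4949 0.189  0.2405] [-180.   -0. -168.]
```

play_rows(steps=[[[0.013,-0.002,-0.032,0,0,-0.068,0.05],[0.013,0,-0.033,0,0,-0.068,0.05],[0.013,0,-0.032,0,0,-0.068,0.05],[0.031,-0.018,0,0,0,-0.107,0.05],[0.032,-0.014,0,0,0,-0.108,0.05],[0.034,-0.011,0,0,0,-0.107,0.05],[0.035,-0.007,0,0,0,-0.108,0.05],[0.035,-0.004,0,0,0,-0.107,0.05],[0.036,0.001,0,0,0,-0.107,0.05],[0.035,0.004,0,0,0,-0.108,0.05],[0.035,0.008,0,0,0,-0.107,0.05],[0.033,0.012,0,0,0,-0.108,0.05]]])

```text
time_s: 2.4
tool_pos: [0.4001, -0.3221, 0.3198]
tool_rot: [180.0, 0.0, 85.7]
force: [1.0, -0.8, 0.6]
grip_width: 0.0499
grasp_force: 0.0
```

play_rows(steps=[[[0.032,0.015,0,0,0,-0.107,0.05],[0.031,0.018,0,0,0,-0.107,0.05],[0.028,0.022,0,0,0,-0.108,0.05],[0.026,0.025,0,0,0,-0.107,0.05],[0.03,0.013,0.007,0,0,-0.119,0.05],[0.028,0.016,0.006,0,0,-0.12,0.05],[0.025,0.02,0.007,0,0,-0.119,0.05],[0.024,0.023,0.006,0,0,-0.119,0.05],[0.02,0.025,0.007,0,0,-0.119,0.05],[0.017,0.027,0.007,0,0,-0.12,0.05],[0.014,0.03,0.006,0,0,-0.119,0.05],[0.011,0.03,0.007,0,0,-0.119,0.05]]])

```text
time_s: 3.6
tool_pos: [0.4863, 0.0606, 0.2666]
tool_rot: [-180.0, 0.1, 164.9]
force: [0.4, -0.2, -0.0]
grip_width: 0.0501
grasp_force: 0.0
```

play_rows(steps=[[[0.006,0.032,0.007,0,0,-0.119,0.05],[0.003,0.033,0.006,0,0,-0.12,0.05],[-0.001,0.032,0.007,0,0,-0.119,0.05],[-0.005,0.032,0.006,0,0,-0.119,0.05],[0,0,0,0,0,0,0.05],[0,0,0,0,0,0,0.05]]])

```text
time_s: 4.2
tool_pos: [0.4946, 0.1896, 0.2404]
tool_rot: [-180.0, -0.0, -167.9]
force: [-0.0, -0.6, 0.2]
grip_width: 0.0499
grasp_force: 0.0
```

play_rows(steps=[[[0,0,0.025,0,0,0,0.05],[0,0,0.025,0,0,0,0.05],[0,0,0.025,0,0,0,0.05],[0,0,0.02,0,0,0,0.05],[0,0,0.014,0,0,0,0.05],[0,0,0,0,0,0,0.05]]])

```text
time_s: 4.8
tool_pos: [0.4941, 0.1872, 0.13]
tool_rot: [-180.0, -0.2, -168.1]
force: [-1.1, 0.1, -0.8]
grip_width: 0.0498
grasp_force: 0.0
```

Run:
```python
from h import *
o=get_obs(); print(o["tool_pos"],o["force"])
ims=[]
for c,(x0,y0,x1,y1) in dict(top=(200,205,300,305),scene=(228,180,328,280)).items():
    f=read_camera(c)["frame"]; save(f"pics/{c}1f.png",f); ims.append(cv2.resize(f[y0:y1,x0:x1],(400,400),interpolation=cv2.INTER_CUBIC))
save("pics/g.png",np.hstack(ims))
```

```text
[0.49406547 0.18719707 0.12995943] [-1.05117505  0.14587279 -0.77328214]
```

View pics/g.png

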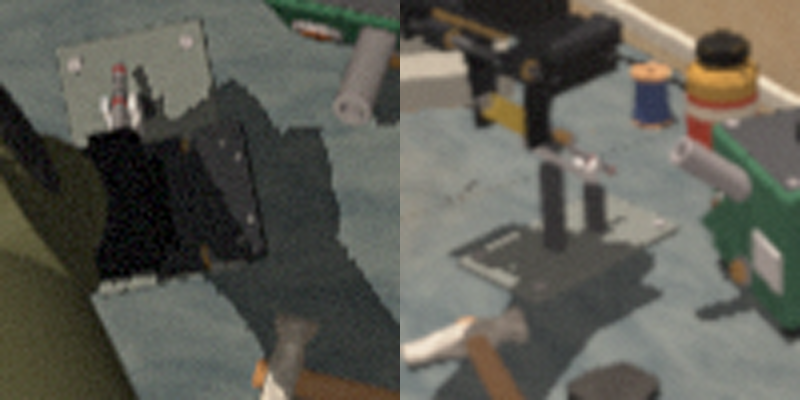

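The yellow grip lies between the open fingers (scene crop about 505, 112). The tube mouth is clear in both views, at about px (287.5, 231.7) in top and (298.5, 217.5) in scene. Closing the fingers.

play_rows(steps=[[[0,0,0,0,0,0,0.02],[0,0,0,0,0,0,0.02],[0,0,0,0,0,0,0.0],[0,0,0,0,0,0,0.0],[0,0,0,0,0,0,0.0],[0,0,0,0,0,0,0.0]]], force=55)

```text
time_s: 5.5
tool_pos: [0.4948, 0.1891, 0.1316]
tool_rot: [180.0, 0.0, -168.0]
force: [0.5, -0.1, 0.7]
grip_width: 0.0137
grasp_force: 55.0
```

play_rows(steps=[[[0,0,-0.004,0,0,0,0],[0,0,-0.005,0,0,0,0],[0,0,-0.005,0,0,0,0],[0,0,-0.006,0,0,0,0],[0,0,-0.008,0,0,0,0],[0,0,-0.01,0,0,0,0],[0,0,-0.012,0,0,0,0],[0,0,-0.015,0,0,0,0],[0,0,-0.015,0,0,0,0],[0,0,-0.02,0,0,0,0],[0,0,-0.01,0,0,0,0],[0,0,0,0,0,0,0]]])

```text
time_s: 6.7
tool_pos: [0.4958, 0.1895, 0.2435]
tool_rot: [-180.0, 0.2, -168.0]
force: [0.5, 0.3, -0.9]
grip_width: 0.0138
grasp_force: 55.0
```

Run:
```python
from h import *
o=get_obs(); print(o["tool_pos"],o["force"],o["wrist_torque"])
K=np.load("p.npz")["K"]
def f(obs,p0): return fit(obs,p0)
from scipy.optimize import least_squares
# mouth position given yaw, z=.15; picks both views
u={"top":np.array([200+350.5/4,205+107.5/4])-.4,"scene":np.array([228+(683-400)/4,180+151/4])-.4}
for w in ({"top":1,"scene":1},{"top":1,"scene":0}):
    r=least_squares(lambda p:np.concatenate([w[c]*(proj(c,[p[0],p[1],.15])[0]-u[c]) for c in u]),[.56,.05]); print(r.x,r.fun.round(2))
```

```text
[0.49583644 0.18950266 0.24350317] [ 0.49110676  0.29360869 -0.86835486] [ 0.16305364 -0.04847573 -0.00170454]
[0.56704131 0.05202048] [ 0.29  0.18 -0.05 -1.  ]
[0.56746657 0.05271345] [ 0.  0. -0. -0.]
```

```bash
cat >> pl.py <<'E'
PSI=np.radians(-12.5); c4,s4=np.cos(np.radians(40)),np.sin(np.radians(40))
D=np.array([c4*np.cos(PSI),c4*np.sin(PSI),-s4])
def tcp_for(m,gap): return np.array(m)-(gap+.153)*D+[0,0,-.0185]
E
python3 - <<'E'
from pl import *
m=[.567,.052,.150]; t=tcp_for(m,.025); print(t)
plan([(t+[-.0,0.01,.01],[180,0,167.5]),(t,[180,0,167.5],.008)],0,step=.03)
E
```

```text
[0.43387627 0.08151282 0.24591619]
[[0.02,-0.021,-0.003,0,0.001,0.107,0],[0.018,-0.023,-0.003,0,0.001,0.107,0],[0.016,-0.024,-0.003,0,0.001,0.106,0],[0.012,-0.026,-0.004,0,0,0.107,0],[-0.001,-0.005,0.0052,0,0,0,0],[-0.0009,-0.005,0.0052,0,0,0,0]]
6 [0.4338 0.0815 0.246 ] [180.    0.  167.5]
```

play_rows(steps=[[[0.02,-0.021,-0.003,0,0.001,0.107,0],[0.018,-0.023,-0.003,0,0.001,0.107,0],[0.016,-0.024,-0.003,0,0.001,0.106,0],[0.012,-0.026,-0.004,0,0,0.107,0],[-0.001,-0.005,0.005,0,0,0,0],[-0.001,-0.005,0.005,0,0,0,0],[0,0,0,0,0,0,0],[0,0,0,0,0,0,0]]])

```text
time_s: 7.5
tool_pos: [0.4329, 0.082, 0.2441]
tool_rot: [-180.0, -0.2, 167.6]
force: [0.2, 0.7, -1.5]
grip_width: 0.0138
grasp_force: 55.0
```

Run:
```python
from pl import *
o=get_obs(); print(o["tool_pos"],o["tool_rot"],o["force"])
g=np.array(o["tool_pos"])+[0,0,.0185]; print("tip model",g+.153*D)
ims=[]
for c,(x0,y0,x1,y1) in dict(top=(255,190,325,250),scene=(270,180,340,240)).items():
    f=read_camera(c)["frame"]; save(f"pics/{c}2f.png",f); im=cv2.resize(f[y0:y1,x0:x1],None,fx=5.7,fy=5.7,interpolation=cv2.INTER_CUBIC)
    for s in (.153,.113,.05):
        u=(proj(c,g+s*D)[0]-[x0,y0]+.5)*5.7; cv2.circle(im,tuple(int(v) for v in u),3,(255,0,255),1)
    ims.append(im)
save("pics/i.png",np.hstack(ims))
```

```text
[0.43294067 0.08195891 0.24408034] [-179.99849149   -0.24487787  167.64097228] [ 0.16398699  0.66485043 -1.47978316]
tip model [0.54736725 0.05659115 0.16423384]
```

View pics/i.png

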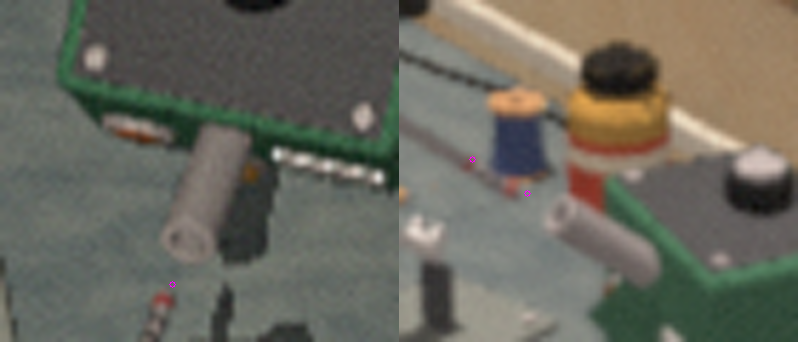

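The tip shows at top crop (164, 294) with the mouth at (188, 238), and at scene crop (519, 192) with the mouth at (562, 213). It is roughly in line, so next I'll measure tip, rod direction and mouth relative to each other in both views.

```bash
cat > rel.py <<'E'
from pl import *
from scipy.optimize import least_squares
o=get_obs(); g=np.array(o["tool_pos"])+[0,0,.0185]
lines={}
for c in ("scene","top"):
    im=cv2.imread(f"pics/{c}2f.png").astype(float); s=cv2.GaussianBlur(im[:,:,2]-im[:,:,1],(0,0),.6)
    a=[proj(c,g+x*D)[0] for x in np.linspace(.06,.146,16)] if c=="scene" else [proj(c,g+x*D)[0] for x in np.linspace(.125,.146,6)]
    a=np.array(a); d=a[-1]-a[0]; d/=np.linalg.norm(d); n=np.array([-d[1],d[0]]); P=[]
    t=np.arange(-6,6.01,.25)
    for q in a:
        m=(q+np.outer(t,n)).astype(np.float32); v=cv2.remap(s,m[:,:1],m[:,1:],1).ravel(); v=v-np.median(v); w=np.clip(v-.4*v.max(),0,None)
        P.append([*q, (w*t).sum()/w.sum(), v.max()])
    P=np.array(P); print(c,P[:,2].round(2),P[:,3].round(0)); lines[c]=(a,n,P[:,2])
    # along-axis profile
    off=np.median(P[-4:,2]); e=proj(c,g+.153*D)[0]; tt=np.arange(-10,8.1,.5); m=(e+off*n+np.outer(tt,d)).astype(np.float32)
    print(" along",list(zip(tt.tolist(),cv2.remap(s,m[:,:1],m[:,1:],1).ravel().round().astype(int).tolist())))
E
python3 rel.py
```

```text
scene [1.42 1.37 1.3  1.26 1.21 1.41 1.31 1.3  1.36 1.27 1.14 1.18 1.26 0.9
 0.47 0.17] [ 9.  9.  8.  9.  9.  9.  8.  8. 10. 22. 17. 11. 11. 17. 39. 29.]
 along [(-10.0, 13), (-9.5, 10), (-9.0, 7), (-8.5, 6), (-8.0, 6), (-7.5, 6), (-7.0, 6), (-6.5, 6), (-6.0, 7), (-5.5, 9), (-5.0, 15), (-4.5, 21), (-4.0, 30), (-3.5, 40), (-3.0, 43), (-2.5, 39), (-2.0, 33), (-1.5, 22), (-1.0, 11), (-0.5, 5), (0.0, 0), (0.5, -2), (1.0, -3), (1.5, -3), (2.0, -3), (2.5, -3), (3.0, -2), (3.5, -2), (4.0, 0), (4.5, 2), (5.0, 5), (5.5, 7), (6.0, 9), (6.5, 10), (7.0, 11), (7.5, 11), (8.0, 11)]
top [-0.3  -0.29 -0.42 -0.82 -0.54 -0.43] [12. 13. 13. 25. 47. 35.]
 along [(-10.0, 7), (-9.5, 6), (-9.0, 7), (-8.5, 8), (-8.0, 8), (-7.5, 8), (-7.0, 8), (-6.5, 7), (-6.0, 8), (-5.5, 10), (-5.0, 16), (-4.5, 26), (-4.0, 36), (-3.5, 45), (-3.0, 50), (-2.5, 38), (-2.0, 26), (-1.5, 14), (-1.0, 3), (-0.5, -2), (0.0, -5), (0.5, -7), (1.0, -7), (1.5, -8), (2.0, -8), (2.5, -8), (3.0, -6), (3.5, -4), (4.0, 0), (4.5, 3), (5.0, 6), (5.5, 8), (6.0, 9), (6.5, 9), (7.0, 10), (7.5, 10), (8.0, 10)]
```

Run:
```python
from pl import *
from scipy.optimize import least_squares
o=get_obs(); g=np.array(o["tool_pos"])+[0,0,.0185]
def tri(u):
    r=least_squares(lambda p:np.concatenate([proj(c,p)[0]-u[c] for c in u]),[.56,.05,.15]); return r.x,r.fun.round(2)
t={}
for c,(a,b) in dict(scene=(-1.4,1.3),top=(-1.5,-.4)).items():
    p=proj(c,[g+.1*D,g+.153*D]); d=p[1]-p[0]; d/=np.linalg.norm(d); t[c]=p[1]+a*d+b*np.array([-d[1],d[0]])
m=dict(top=np.array([188,239])/5.7+[255,190]-.5,scene=np.array([163,213])/5.7+[270,180]-.5)
T,r1=tri(t); M,r2=tri(m); print("tip",T,r1,"mouth",M,r2); V=M-T
n=np.cross(D,[0,0,1]); n/=np.linalg.norm(n); b=np.cross(n,D)
print("along",V@D,"lat(right)",V@n,"up-perp",V@b, n,b, V)
```

```text
tip [0.5440544  0.05927094 0.16337705] [ 0.45 -0.02 -0.19  0.29] mouth [0.56746394 0.05256507 0.14791156] [-0.1   0.15  0.23 -0.01]
along 0.028560548108916565 lat(right) 0.0014801612784141134 up-perp 0.0037763820003071497 [-0.21643961 -0.97629601  0.        ] [ 0.62755098 -0.1391247   0.76604444] [ 0.02340954 -0.00670587 -0.01546549]
```

Run:
```python
from pl import *
o=get_obs(); p=np.array(o["tool_pos"]); r=o["tool_rot"]; print(p,r,o["force"])
s=p+[.0021,-.002,.0029]; R=[180,0,167.5]
plan([(s,R,.003),(s+.036*D,R,.006)],0)
q=rpy(R); print("D in tool",q.inv().apply(D))
```

```text
[0.43314203 0.08203259 0.24446825] [-179.99791663   -0.20473262  167.64616476] [-0.17390908  0.22179675 -1.68354126]
[[-0.0012,-0.0008,-0.0015,0,-0.002,0.001,0],[-0.0013,-0.0007,-0.0014,0,-0.002,0.002,0],[-0.0046,0,0.0039,0,0,0,0],[-0.0046,0,0.0038,0,0,0,0],[-0.0046,0,0.0039,0,0,0,0],[-0.0046,0,0.0038,0,0,0,0],[-0.0046,0,0.0039,0,0,0,0],[-0.0045,0,0.0038,0,0,0,0]]
8 [0.4621 0.0741 0.2243] [-180.     0.   167.5]
D in tool [-7.66044443e-01 -1.72443548e-16  6.42787610e-01]
```

play_rows(steps=[[[-0.0012,-0.0008,-0.0015,0,0,0,0],[-0.0013,-0.0007,-0.0014,0,0,0,0],[-0.0046,0,0.0039,0,0,0,0],[-0.0046,0,0.0038,0,0,0,0],[-0.0046,0,0.0039,0,0,0,0],[-0.0046,0,0.0038,0,0,0,0],[-0.0046,0,0.0039,0,0,0,0],[-0.0046,0,0.0038,0,0,0,0],[0,0,0,0,0,0,0]]])

```text
time_s: 8.5
tool_pos: [0.4621, 0.0728, 0.2236]
tool_rot: [-180.0, -0.2, 167.5]
force: [-0.1, 0.7, -0.8]
grip_width: 0.0138
grasp_force: 55.0
```

Run:
```python
from h import *
o=get_obs(); print(o["tool_pos"],o["tool_rot"],o["force"],o["wrist_torque"])
ims=[]
for c,(x0,y0,x1,y1) in dict(top=(255,190,325,250),scene=(270,180,340,240)).items():
    f=read_camera(c)["frame"]; save(f"pics/{c}3f.png",f); ims.append(cv2.resize(f[y0:y1,x0:x1],None,fx=5.7,fy=5.7,interpolation=cv2.INTER_CUBIC))
save("pics/j.png",np.hstack(ims))
```

```text
[0.46210088 0.07276427 0.22360976] [-179.97429957   -0.2394878   167.50682823] [-0.14079632  0.73731103 -0.78797902] [ 0.10947887 -0.12136272 -0.06078042]
```

View pics/j.png

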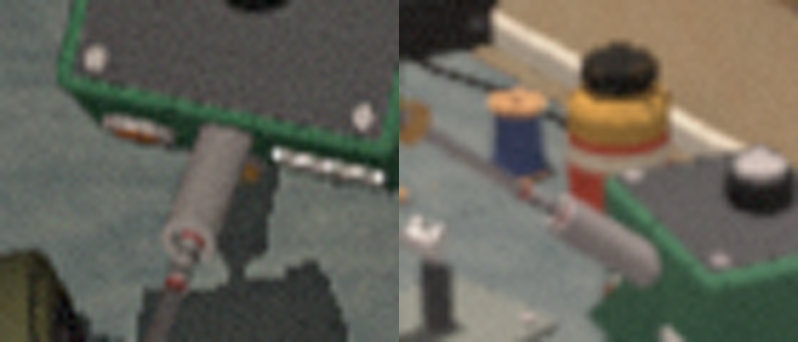

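The red tip is inside the bore in both views (top about 190, 242; scene about 562, 208) with no contact force. Pushing on.

play_rows(steps=[[[-0.0046,0,0.0038,0,0,0,0],[-0.0046,0,0.0039,0,0,0,0],[-0.0046,0,0.0038,0,0,0,0],[-0.0046,0,0.0039,0,0,0,0],[-0.0046,0,0.0038,0,0,0,0],[-0.0046,0,0.0039,0,0,0,0],[-0.0046,0,0.0038,0,0,0,0],[0,0,0,0,0,0,0]]])

```text
time_s: 9.4
tool_pos: [0.4935, 0.0658, 0.1966]
tool_rot: [-180.0, -0.2, 167.5]
force: [0.0, 0.2, -0.7]
grip_width: 0.0133
grasp_force: 55.0
```

play_rows(steps=[[[-0.0046,0,0.0038,0,0,0,0],[-0.0046,0,0.0039,0,0,0,0],[-0.0046,0,0.0038,0,0,0,0],[-0.0046,0,0.0039,0,0,0,0],[-0.0046,0,0.0038,0,0,0,0],[-0.0046,0,0.0039,0,0,0,0],[-0.0046,0,0.0038,0,0,0,0],[0,0,0,0,0,0,0]]])

```text
time_s: 10.2
tool_pos: [0.5251, 0.0588, 0.1697]
tool_rot: [-180.0, -0.2, 167.5]
force: [1.0, -0.7, -0.9]
grip_width: 0.0137
grasp_force: 55.0
```

play_rows(steps=[[[-0.0038,0,0.0032,0,0,0,0],[-0.0038,0,0.0032,0,0,0,0],[-0.0031,0,0.0026,0,0,0,0],[-0.0015,0,0.0013,0,0,0,0],[-0.0015,0,0.0013,0,0,0,0],[0,0,0,0,0,0,0]]])

```text
time_s: 10.8
tool_pos: [0.5381, 0.0561, 0.1586]
tool_rot: [-180.0, -0.2, 167.5]
force: [0.2, -0.1, -0.6]
grip_width: 0.0135
grasp_force: 55.0
```

play_rows(steps=[[[-0.0015,0,0.0013,0,0,0,0],[-0.0012,0,0.001,0,0,0,0],[-0.0008,0,0.0006,0,0,0,0],[0,0,0,0,0,0,0]]])

```text
time_s: 11.2
tool_pos: [0.5397, 0.0559, 0.1573]
tool_rot: [-179.8, -0.4, 167.6]
force: [-9.7, -0.4, 12.8]
grip_width: 0.0139
grasp_force: 55.0
```

play_rows(steps=[[[-0.0004,0,0.0003,0,0,0,0],[0,0,0,0,0,0,0],[0,0,0,0,0,0,0],[0,0,0,0,0,0,0]]])

```text
time_s: 11.6
tool_pos: [0.5397, 0.0559, 0.1573]
tool_rot: [-179.8, -0.4, 167.6]
force: [-11.7, 0.0, 15.4]
grip_width: 0.0136
grasp_force: 55.0
```

Run:
```python
from h import *
o=get_obs(); print(o["tool_pos"],o["tool_rot"],o["force"],o["wrist_torque"])
ims=[]
for c,(x0,y0,x1,y1) in dict(top=(255,190,325,250),scene=(270,180,340,240)).items():
    f=read_camera(c)["frame"]; ims.append(cv2.resize(f[y0:y1,x0:x1],None,fx=5.7,fy=5.7,interpolation=cv2.INTER_CUBIC))
save("pics/k.png",np.hstack(ims))
```

```text
[0.53965808 0.05593546 0.1573054 ] [-179.81883379   -0.3997252   167.55461114] [-11.73348202   0.0492503   15.42257738] [-0.04979264  2.18131461 -0.12216727]
```

View pics/k.png

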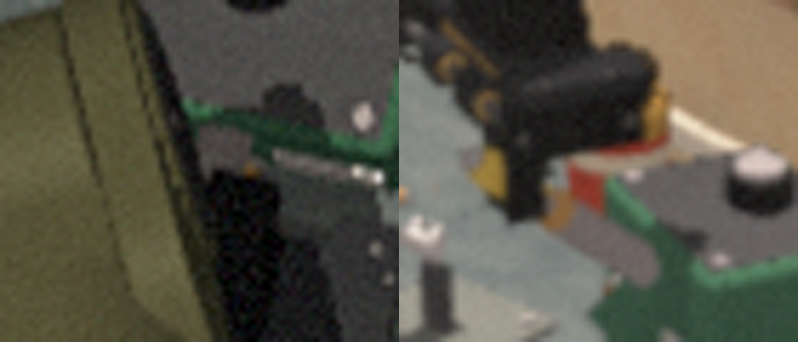

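The collar sits on the mouth (scene crop about 557, 212), with a steady axial push of about 19 N. Now I'll draw it out along the tube.

play_rows(steps=[[[0.003,0,-0.0025,0,0,0,0],[0.0046,0,-0.0039,0,0,0,0],[0.0077,0,-0.0064,0,0,0,0],[0.0092,0,-0.0077,0,0,0,0],[0.0115,0,-0.0096,0,0,0,0],[0.0115,0,-0.0096,0,0,0,0],[0.0115,0,-0.0096,0,0,0,0],[0.0115,0,-0.0096,0,0,0,0],[0.0115,0,-0.0096,0,0,0,0],[0.0115,0,-0.0096,0,0,0,0],[0.0115,0,-0.0096,0,0,0,0],[0.0077,0,-0.0064,0,0,0,0]]])

```text
time_s: 12.9
tool_pos: [0.4313, 0.0801, 0.2507]
tool_rot: [-179.9, -0.1, 167.5]
force: [-0.1, 0.4, -0.8]
grip_width: 0.0134
grasp_force: 55.0
```

Run:
```python
from pl import *
o=get_obs(); p=np.array(o["tool_pos"]); print(p,o["tool_rot"],o["force"],o["qpos"].round(1))
print("withdrawn",(np.array([.5397,.0559,.1573])-p)@D)
# final options: rod dir azimuth A, tip at tile centre +, z
Q=np.load("p.npz")["Q"]
for A in (-90,-60,-40):
    a=np.radians(A); x=np.array([np.cos(a),np.sin(a),0]); tip=np.array([Q[0],Q[1],.116])
    th=np.radians(38); z=np.sin(th)*x-np.cos(th)*np.array([0,0,1]); X=-(np.cos(th)*x+np.sin(th)*np.array([0,0,1])); Y=np.cross(z,X)
    R=Ro.from_matrix(np.c_[X,Y,z]); g=tip-.153*x; t=g+.0185*z
    print(A,"tcp",t.round(3),R.as_euler("xyz",degrees=True).round(1),"wrist-ish",(t-.25*z).round(3),np.hypot(*(t-.25*z)[:2]).round(3))
```

```text
[0.43127244 0.08009782 0.25067499] [-1.79914729e+02 -1.00974491e-01  1.67545147e+02] [-0.10020332  0.38991394 -0.80581946] [ 37.3  -9.5 -45.4 107.2  -6.8  79.7  71.1]
withdrawn 0.14512381378160832
-90 tcp [ 0.571 -0.117  0.101] [180.  38.  90.] wrist-ish [0.571 0.037 0.298] 0.572
-60 tcp [ 0.5   -0.136  0.101] [180.  38. 120.] wrist-ish [ 0.423 -0.003  0.298] 0.423
-40 tcp [ 0.462 -0.168  0.101] [180.  38. 140.] wrist-ish [ 0.345 -0.069  0.298] 0.351
```

Run:
```python
from pl import *
Q=np.load("p.npz")["Q"]; A=np.radians(-60); x=np.array([np.cos(A),np.sin(A),0]); th=np.radians(39); z=np.sin(th)*x-np.cos(th)*np.array([0,0,1])
tip=np.array([Q[0]-.008,Q[1]-.01,.118]); t=tip-.153*x+.0185*z; print(tip,t)
plan([([.445,0,.275],[180,0,145]),([.47,-.12,.25],[180,0,120]),(t,[180,39,120],.03)],0,step=.028,turn=.07)
```

```text
[ 0.56291347 -0.26871139  0.118     ] [ 0.49223468 -0.14629215  0.1036228 ]
[[-0.005,-0.013,-0.004,0,0,0.066,0],[-0.006,-0.012,-0.004,-0.001,0,0.065,0],[-0.007,-0.011,-0.004,0,-0.001,0.066,0],[-0.007,-0.012,-0.004,0,0,0.065,0],[-0.008,-0.011,-0.004,-0.001,0,0.066,0],[-0.009,-0.01,-0.004,0,0,0.065,0],[-0.013,-0.012,0.004,0,0,0.062,0],[-0.013,-0.011,0.003,0,0,0.063,0],[-0.014,-0.01,0.004,0,0,0.062,0],[-0.015,-0.01,0.003,0,0,0.063,0],[-0.016,-0.008,0.004,0,0,0.062,0],[-0.015,-0.008,0.003,0,0,0.062,0]]
[[-0.017,-0.006,0.004,0,0,0.063,0],[-0.003,0.001,0.015,0,-0.068,0,0],[-0.003,0,0.014,0,-0.068,0,0],[-0.001,0.001,0.015,0,-0.068,0,0],[0,0,0.015,0,-0.068,0,0],[0,0.001,0.015,0,-0.069,0,0],[0.002,0.001,0.015,0,-0.068,0,0],[0.003,0,0.015,0,-0.068,0,0],[0.003,0.001,0.014,0,-0.068,0,0],[0.005,0,0.015,0,-0.068,0,0],[0.006,0.001,0.014,0,-0.068,0,0]]
23 [ 0.4923 -0.1464  0.1031] [-180.   39.  120.]
```

play_rows(steps=[[[-0.005,-0.013,-0.004,0,0,0.066,0],[-0.006,-0.012,-0.004,0,0,0.065,0],[-0.007,-0.011,-0.004,0,0,0.066,0],[-0.007,-0.012,-0.004,0,0,0.065,0],[-0.008,-0.011,-0.004,0,0,0.066,0],[-0.009,-0.01,-0.004,0,0,0.065,0],[-0.013,-0.012,0.004,0,0,0.062,0],[-0.013,-0.011,0.003,0,0,0.063,0],[-0.014,-0.01,0.004,0,0,0.062,0],[-0.015,-0.01,0.003,0,0,0.063,0],[-0.016,-0.008,0.004,0,0,0.062,0],[-0.015,-0.008,0.003,0,0,0.062,0]]])

```text
time_s: 14.1
tool_pos: [0.4664, -0.1038, 0.2526]
tool_rot: [-179.8, -0.1, 123.4]
force: [-0.2, 0.3, -1.8]
grip_width: 0.0136
grasp_force: 55.0
```

play_rows(steps=[[[-0.017,-0.006,0.004,0,0,0.063,0],[-0.003,0.001,0.015,0,-0.068,0,0],[-0.003,0,0.014,0,-0.068,0,0],[-0.001,0.001,0.015,0,-0.068,0,0],[0,0,0.015,0,-0.068,0,0],[0,0.001,0.015,0,-0.069,0,0],[0.002,0.001,0.015,0,-0.068,0,0],[0.003,0,0.015,0,-0.068,0,0],[0,0,0,0,0,0,0]]])

```text
time_s: 15.0
tool_pos: [0.483, -0.1375, 0.1435]
tool_rot: [-179.5, 27.1, 120.3]
force: [-1.0, -0.5, -1.6]
grip_width: 0.0133
grasp_force: 55.0
```

Tracking well. Finishing the tilt.

play_rows(steps=[[[0.003,0.001,0.014,0,-0.068,0,0],[0.005,0,0.015,0,-0.068,0,0],[0.006,0.001,0.01,0,-0.068,0,0],[0,0,0,0,0,0,0],[0,0,0,0,0,0,0],[0,0,0,0,0,0,0],[0,0,0,0,0,0,0]]])

```text
time_s: 15.7
tool_pos: [0.4924, -0.1458, 0.1071]
tool_rot: [-179.9, 39.0, 119.9]
force: [0.6, 0.3, -0.7]
grip_width: 0.0135
grasp_force: 55.0
```

Run:
```python
from pl import *
o=get_obs(); q=rpy(o["tool_rot"]); p=o["tool_pos"]; x=q.apply([-c4,0,s4]); tip=p-.0185*q.apply([0,0,1])+.153*x
Q=np.load("p.npz")["Q"]; print(p,o["tool_rot"],o["force"],"tip",tip,"rod z",x[2],"in tile",Rz(-Q[2])@(tip-[Q[0],Q[1],.006]))
ims=[]
for c,(x0,y0,x1,y1) in dict(top=(330,180,460,290),scene=(310,220,440,330)).items():
    f=read_camera(c)["frame"]; im=cv2.resize(f[y0:y1,x0:x1],None,fx=3.07,fy=3.07,interpolation=cv2.INTER_CUBIC)
    u=(proj(c,tip)[0]-[x0,y0]+.5)*3.07; cv2.circle(im,tuple(int(v) for v in u),5,(255,0,255),1); ims.append(im)
save("pics/l.png",np.hstack(ims))
```

```text
[ 0.4923514  -0.14577734  0.10707978] [-179.91773919   38.98925351  119.91310583] [ 0.5650736   0.34685135 -0.70764043] tip [ 0.56273453 -0.26834246  0.11876032] rod z -0.01763942422005989 in tile [ 0.01190233 -0.00424111  0.11276032]
```

View pics/l.png

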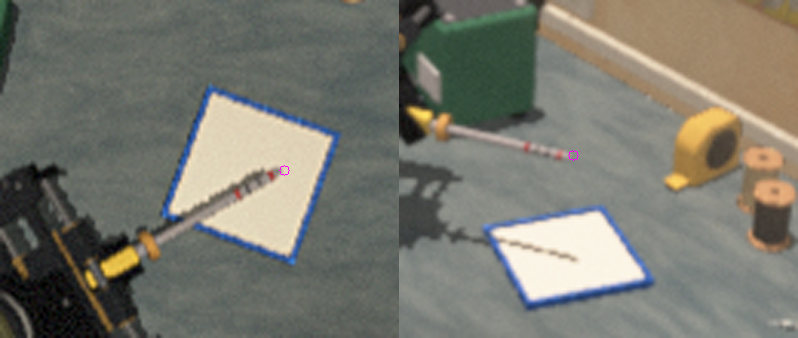

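The tip shows at top crop (283, 170) and scene crop (570, 155), matching the prediction. It is over the tile, level and about 11 cm up, so I'm handing in.

```bash
python3 -c "
from cell import *
print(sign_off())"
```

```text
the job is handed in; nothing more can be done
None
```

I lifted the dipstick off the rack, pushed it into the guide tube until the collar stopped on the mouth (about 19 N), drew it right out and handed the job in with it held level, its tip about 11 cm above the white tile; no verdict came back.

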